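Take the plaster tooth from under the curing shield with tongs

TASK

Pick the spring tongs up off their rest, reach in under the front of the amber curing shield with them, close their jaws on the round base of the plaster tooth (not the plain blank beside it), bring it out through the front and finish holding it up in the tongs, upright, wholly clear in front of the shield and at least 15 cm above the bench. The program ends while still holding it there. The gripper's own fingers must never touch the tooth, nothing may bump the shield, and everything else on the bench stays where it is.

Things in the scene. Friction and masses are not known exactly. Their poses are not given: they have to be found in the camera images.
- tongs_grip (a point): Where to grip the steel spring tongs: mid-way between the flat grip plates on their two blades, half-way up (plates 34 mm long, 18 mm tall, 42 mm over their outsides when open). The tongs lie flat, underside 32 mm above the bench. Squeeze the plates together from above, fingers closing along y. Axes: x from hinge to jaws, z up. The hinge is 85 mm behind.
- tongs_jaw (a point): Point mid-way between the tongs' jaws, half-way up (jaws 16 mm long, 14 mm tall); 105 mm ahead of tongs_grip and 2 mm lower, same axes. Inner faces about 41 mm apart when open, 52 mm over their outsides; squeezing the plates together by 1 mm closes the jaws by about 2.2 mm, so a 3 mm squeeze carries the tongs with jaws still open.
- tongs_left (a joint): Angle of the tongs' left blade, rad: 0 open (where a spring holds it), grows as it closes; about 0.05 with the jaws on 22 mm. The right blade follows equally. At the plates the spring pushes out on each finger with about 3.5 N when open, 7 N when closed on 22 mm; the jaws get a little under half of any grip beyond that, so close with 20 to 30 N.
- tongs: The same tongs, 215 mm long, 75 g, balanced near tongs_grip; the origin lies straight below tongs_grip on their underside.
- cradle_mid (a point): Point in the middle of the tongs' rest (fixed), on the bench surface: a steel plate 150 x 76 x 6 mm with two rubber bars across it, 60 mm before and behind this point, 8 mm thick, 32 mm high, with ends 38 mm high. Axis x is along the tongs.
- station: Curing station (fixed): an aluminium base plate 110 mm deep, 200 mm wide, 8 mm thick, with two round stands (26 mm diameter, top 40 mm above the bench). The origin is the middle of its front edge, on the bench; x points into it, away from its open front. The stands are at x = 45 mm, y = -38 and +38 mm.
- shield: Clear amber shield over the station, same origin and axes: a roof from x = 2.5 to 107.5 mm, underside 125 mm and top 130 mm above the bench, on side walls whose inner faces are at y = -90 and +90 mm. Front and back are open.
- die_mid (a point): Plaster tooth on a round base, standing loose on one of the two stands; 38 mm tall in all: base 22 mm diameter and 24 mm high, then a narrow neck and a tooth 17 mm wide. This point is on its axis, half-way up, 19 mm above its underside. z up. About 25 g.
- die: The same plaster tooth; the origin is the centre of its underside.
- blank: Plain plaster blank without a tooth, 22 mm diameter, 24 mm tall, loose on the other stand; origin at the centre of its underside.
- dappen: Small glass dish, 32 mm diameter, 24 mm tall, loose on the bench; leave alone.
- cup: White plastic cup, 68 mm diameter, 75 mm tall, loose; leave alone.
- bottle: Small white bottle, 28 mm diameter, 55 mm tall, loose; leave alone.
- jaw_model: Plaster jaw model, about 55 x 65 x 30 mm, loose; leave alone.
There are look-alikes about, which are no part of the job. What is shaped like the station but pink is not meant.

How it is judged:
By the outcome, as a careful person would: the job done as asked, in the order asked, and still so for the second after the job is handed in, while the arm keeps its last pose, push and grip.
It also fails if it takes over 64 s, if anything falls off the work surface, if the arm or the gripper's body presses on something with over 40 N, if the wrist force passes 120 N, or if a joint passes its speed limit or range.

ROBOT

A 6-joint arm with a two-finger parallel gripper is mounted at the origin on the work surface. World frame = base frame: x ahead of the robot, y to its left, z up, the work surface at z = 0. Lengths are in m, angles in rad, forces in N, time in s.
With the tool pointing down it reaches from about 0.375 to 0.975 m from the base axis. Payload 3.8 kg.
Tool frame: the origin (TCP) lies at the very end of the fingers, on their centre line; the grasp point (between the pads) lies 19 mm behind it; z points along the fingers, y is the line along which they close (so a half turn about z gives the same grasp; the last joint's range is limited). The gripper opens to 85 mm and grips with 20 to 120 N. Pads are 22 mm wide; open, the fingers measure 114 mm over their backs; the gripper's body (76 mm by 85 mm) begins 54 mm behind the grasp point. The pads swing forward as they close: fully open they stand 13 mm farther back than shut.
Start: joints at [1.305, 0.264, 1.604, -0, 1.274, -0.037], TCP at [0.153, 0.657, 0.231] pointing down, gripper open.
Joint ranges: [-2.63, 2.63], [-0.94, 2.18], [0.31, 2.57], [-1.31, 4.45], [0, 2.66], [-2.55, 2.55]. Speed limits (rad/s): [2.57, 2.57, 3.14, 3.14, 3.14, 3.14].

INTERFACE

Orientations are given as a rotation vector (axis times angle).
In Python, from workcell import monitor, viewer, job gives the robot as it stands. The module is installed in compiled form; this text tells all that it offers.
- The arm moves only by the tool step_arm, never from a script. Its argument "series" is one flat list of numbers, 4 for each row, row after row: the shift along the tool's x, y, z in m, then the turn about the tool's z in rad. A call has 1 to 8 rows; each row is the pose to reach, as a shift and turn from the pose commanded when the call began, along the tool's axes at that moment; what a row does not reach only later rows make up. A row lasts 1/8 s, in which the tool goes at most 62.5 mm and 10.7 degrees, less where a joint would pass 70% of its speed; a pose out of reach is approached as far as the arm can. A call with a gripper value outside its range is refused whole. "gripper" is the opening, from 0 (shut) to 1 (fully open), set as the call begins (left out, the last holds). The fingers move at their own pace and stop on an object; "newtons" is the grip in N (left out, the last holds). Time passes only in rows, so rows that repeat a pose let the fingers close. It gives the time, the measured TCP pose, the force, the opening and the grip force at its end, in the units of the state.
- monitor.read_state(): the state, without advancing time (a new reading comes with each control period).
- viewer.read_camera(name): name is "scene" or "top" or "wrist"; returns a dict with "image" (400x640x3 uint8, red, green, blue), "intrinsics" (3x3 intrinsics, pixels), "T" (4x4, takes a point from camera to world coordinates); the wrist camera has in their place "hand_eye" (4x4, takes a point from camera to tool coordinates, whose origin is the TCP and whose axes are the flange's). Camera axes: x right, y up, looking along -z (the intrinsics and any distortion apply to the point x, -y, -z); pixel columns grow to the right and rows downward; lengths in m; the calibration is good to about 2 mm. A picture is of the moment at which its call begins: read the wrist's pose just before it. There is no depth.
- job.finish_job(): hands the job in; it is judged then, once.
Trained networks look in a picture, given as the dict that the camera call returned (one of the last four; its "shot" number tells which), for a name from the list of things; names that differ only in an ending like _2 or _b are one class to them, and where a whole thing is asked for, a point or a joint stands for the part that bears it (a point fixed in the world has none). Each returns a list of dicts, best first, with "score" (0 to 1); they miss things now and then, are a little off and sometimes report something else, mostly with a low value. They report only what shows in the picture. A call takes as long as a camera call. They do not tell look-alikes from the thing itself.
- viewer.boxes_of(picture, label): "extent" ([centre column, centre row, width, height] in pixels, round what is visible of it).
- viewer.spot_point(picture, label): "point" ([column, row] in pixels: a listed point, or the origin of a listed thing).
The state is a dict: "time": time; "q": joint angles; "joint_vel": joint speeds; "joint_torque": joint torques, N m; "tool_pos": TCP position; "tcp_rot": TCP orientation; "wrist_force": force on the tool from outside, world axes, zero at the start; "torque": the same for the moment, N m; "width": opening from 0.0 (shut) to 1.0 (fully open); "grip_force": force on a finger pad.
Only numpy, scipy, OpenCV 4.12 (cv2) and the standard library are available. Lean on these libraries where they do the work, as an engineer would, in place of code of your own. Each camera call takes 0.05 s, during which the arm holds its last target. There are 200 camera calls.

## Working session

There is one attempt and no reset: what is moved stays moved. The work goes in short steps, Python scripts to look and compute and a tool call to move; the robot and the scene stay as the last step left them, time stands still between calls to the robot, and variables do not carry over. Pictures are saved under pics/ and viewed, at most 10 in all, crops included, and the job is handed in when it is done.

Besides the shell and the picture viewer there is one more tool, called after "Emit:" by a JSON object that holds its "api" and its "payload", one argument or row to a line. step_arm: Moves the arm, as the interface text tells. Its arguments: {"type":"object","properties":{"series":{"type":"array"},"gripper":{"type":"number"},"newtons":{"type":"number"}},"required":["series"]}

```bash
mkdir -p pics
cat > h.py <<'E'
import numpy as np, cv2
from scipy.spatial.transform import Rotation as R
from workcell import monitor, viewer, job
def cam(n):
    s=monitor.read_state(); p=viewer.read_camera(n)
    if 'T' not in p or p.get('T') is None:
        M=np.eye(4); M[:3,:3]=R.from_rotvec(s['tcp_rot']).as_matrix(); M[:3,3]=s['tool_pos']; p['TT']=M@p['hand_eye']
    else: p['TT']=p['T']
    return p
def save(p,f,crop=None,scale=1):
    im=p['image'][:,:,::-1]
    if crop: c0,r0,c1,r1=crop; im=im[r0:r1,c0:c1]
    cv2.imwrite('pics/'+f,cv2.resize(im,None,fx=scale,fy=scale,interpolation=cv2.INTER_CUBIC))
def ray(p,uv):
    K=np.array(p['intrinsics']); d=np.linalg.inv(K)@[uv[0],uv[1],1]; d=np.array([d[0],-d[1],-d[2]])
    T=p['TT']; return T[:3,3],T[:3,:3]@d
def atz(p,uv,z):
    o,d=ray(p,uv); return o+d*(z-o[2])/d[2]
def px(p,X):
    T=p['TT']; c=T[:3,:3].T@(np.asarray(X)-T[:3,3]); v=np.array(p['intrinsics'])@[c[0],-c[1],-c[2]]; return v[:2]/v[2]
E
python3 - <<'E'
from h import *
Z=dict(tongs_grip=.041,tongs_jaw=.039,tongs=.032,cradle_mid=0,station=0,die_mid=.059,die=.04,blank=.04)
for n in('scene','top'):
    p=cam(n); save(p,n+'.png'); print(n,[k for k in p],p['TT'][:3,3].round(3))
    for l,z in Z.items():
        print(l,[(np.round(d['point']).tolist(),round(d['score'],2),atz(p,d['point'],z)[:2].round(3).tolist()) for d in viewer.spot_point(p,l)[:4]])
print(monitor.read_state())
E
```

```text
scene ['image', 'intrinsics', 'T', 'shot', 'TT'] [ 1.179 -0.112  0.616]
tongs_grip [([414.0, 256.0], 0.86, [0.611, 0.193])]
tongs_jaw [([419.0, 287.0], 0.61, [0.699, 0.17])]
tongs [([412.0, 257.0], 0.98, [0.605, 0.193]), ([335.0, 314.0], 0.52, [0.727, -0.013])]
cradle_mid []
station [([208.0, 187.0], 0.84, [0.145, -0.296]), ([234.0, 300.0], 0.81, [0.624, -0.21]), ([372.0, 187.0], 0.78, [0.252, 0.206])]
die_mid [([205.0, 296.0], 0.42, [0.657, -0.257])]
die [([211.0, 300.0], 0.41, [0.651, -0.25])]
blank [([246.0, 302.0], 0.38, [0.672, -0.18]), ([319.0, 220.0], 0.17, [0.438, 0.007])]
top ['image', 'intrinsics', 'T', 'shot', 'TT'] [ 0.229 -0.008  1.537]
tongs_grip [([262.0, 150.0], 0.82, [0.616, 0.196]), ([332.0, 121.0], 0.7, [0.706, -0.024])]
tongs_jaw [([272.0, 121.0], 0.85, [0.71, 0.165])]
tongs [([261.0, 154.0], 0.85, [0.605, 0.2]), ([322.0, 226.0], 0.3, [0.374, 0.01])]
cradle_mid [([263.0, 152.0], 0.8, [0.62, 0.197]), ([213.0, 204.0], 0.46, [0.455, 0.355])]
station [([261.0, 268.0], 0.71, [0.25, 0.203]), ([426.0, 303.0], 0.67, [0.138, -0.303])]
die_mid []
die []
blank []
{'time': 0.9, 'q': array([ 1.30511745e+00,  2.63879309e-01,  1.60397197e+00,  4.00878504e-06,
        1.27370416e+00, -3.69102226e-02]), 'joint_vel': array([-0.00080395, -0.00118597,  0.00071465,  0.00048229,  0.00104141,
       -0.00021198]), 'joint_torque': array([ 9.47042972e-04, -5.15047824e+01, -3.67731678e+01, -7.92234459e-05,
        4.88671994e-04,  4.63276606e-06]), 'tool_pos': array([0.15308484, 0.6574201 , 0.23130884]), 'tcp_rot': array([3.58567497e-01, 3.12106109e+00, 5.87000004e-05]), 'wrist_force': array([ 0.17509534, -0.38378288,  0.23965955]), 'torque': array([ 0.02092518, -0.01137112,  0.00497838]), 'grip_force': 0.0, 'width': 1.0018219762770075}
```

View pics/scene.png

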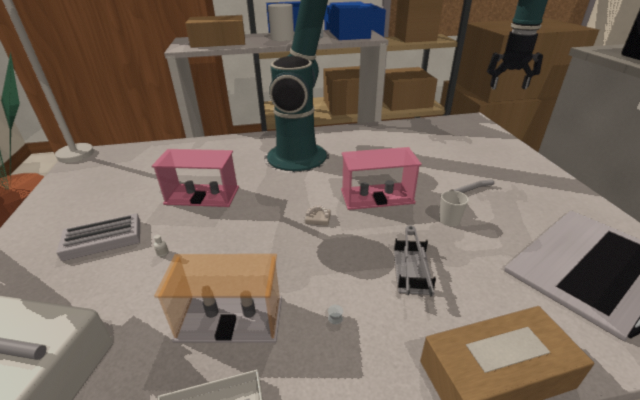

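View pics/top.png

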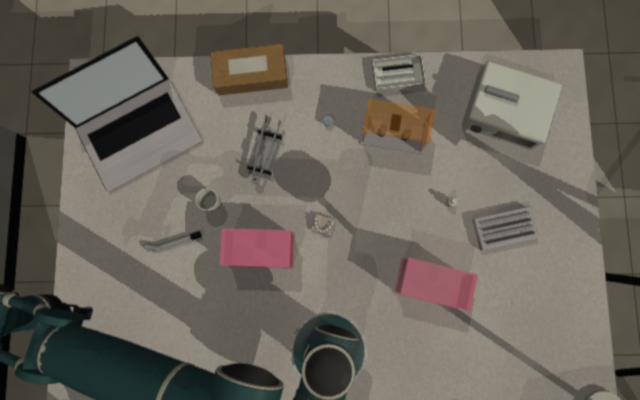

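The scene shows the amber station at about (222,300) and pink decoys at (197,178) and (380,180). The tongs are at (414,256), with the hinge on the robot side. The front of the station appears to face the robot. I'll crop in close to choose between tooth and blank and to check the geometry.

Run:
```python
from h import *
p=cam('scene'); save(p,'c1.png',(150,240,300,350),5)
t=cam('top')
for uv in [(363,146),(432,152)]: print('front corners?',atz(t,uv,0.008)[:2].round(3))
for uv in [(368,100),(434,107),(431,141),(364,135)]: print('roof',atz(t,uv,.13)[:2].round(3))
w=cam('wrist'); print(w['hand_eye'].round(3),w['intrinsics'])
big=cv2.resize(t['image'][70:200,220:450,::-1],None,fx=3.4,fy=3.4,interpolation=cv2.INTER_CUBIC); cv2.imwrite('pics/t1.png',big)
```

```text
front corners? [ 0.632 -0.123]
front corners? [ 0.608 -0.342]
roof [ 0.74  -0.133]
roof [ 0.715 -0.328]
roof [ 0.611 -0.314]
roof [ 0.633 -0.118]
[[-0.001  0.954  0.3    0.076]
 [ 1.     0.002 -0.    -0.   ]
 [-0.001  0.3   -0.954 -0.143]
 [ 0.     0.     0.     1.   ]] [[284.16097476   0.         317.37691006]
 [  0.         284.16097476 199.35482066]
 [  0.           0.           1.        ]]
```

View pics/c1.png

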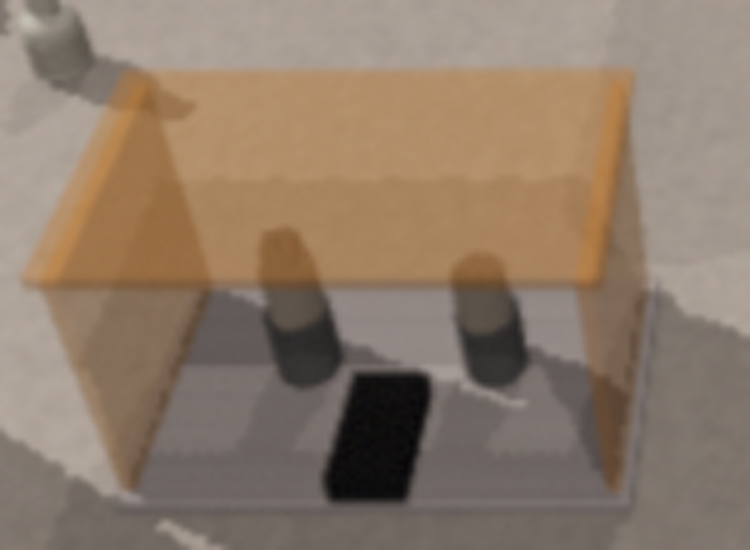

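View pics/t1.png

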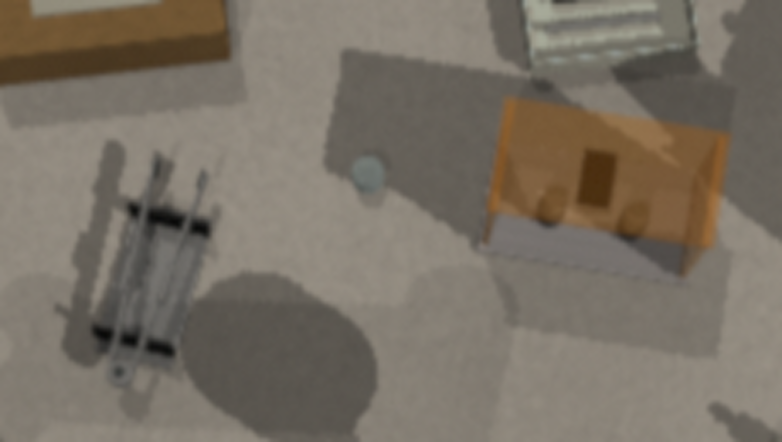

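The left object in the scene crop (column ~290, top at row ~228) is clearly taller than the right one (~490, top at ~252). So the tooth is on the stand at station y = -38, and the blank is the right one. The stands sit nearer the robot-side edge, so the front faces the robot. The tongs point away from the robot, with the hinge near (120,372) in the top crop. The alternatives would be the blank (246,302) and the items in the pink stations, (190,187)/(214,187) and (364,187)/(390,187).

```bash
cat >> h.py <<'E'
def go(x,y,z,psi):
    "shift/turn to put TCP at x,y,z with tool x = -(cos psi, sin psi)"
    s=monitor.read_state(); M=R.from_rotvec(s['tcp_rot']).as_matrix()
    d=M.T@(np.array([x,y,z])-s['tool_pos'])
    v=M.T@[-np.cos(psi),-np.sin(psi),0]
    n=max(np.linalg.norm(d)/.0625,abs(np.arctan2(v[1],v[0]))/.187)
    print('go',d.round(4),'turn',np.arctan2(v[1],v[0]).round(4),'rows>=',n.round(1),'t',round(s['time'],2),'tool',s['tool_pos'].round(4))
E
python3 -c "
from h import *
go(.61,.193,.2,-.29)"
```

```text
go [-0.5503 -0.3487  0.0313] turn 0.0612 rows>= 10.4 t 1.05 tool [0.1531 0.6574 0.2313]
```

Emit:
{"api": "step_arm", "payload": {
  "series": [-0.035, -0.022, 0, 0, -0.075, -0.047, 0, 0, -0.12, -0.076, 0, 0, -0.165, -0.104, 0, 0, -0.21, -0.133, 0, 0, -0.255, -0.161, 0, 0, -0.3, -0.19, 0, 0, -0.345, -0.218, 0, 0]
}}

```text
time: 2.05
tool_pos: [0.4408, 0.3655, 0.2316]
tcp_rot: [0.358, 3.121, 0.001]
wrist_force: [0.4, 1.5, 0.2]
width: 0.998
grip_force: 0.0
```

Emit:
{"api": "step_arm", "payload": {
  "series": [-0.045, -0.028, 0.005, 0.01, -0.09, -0.057, 0.015, 0.03, -0.13, -0.083, 0.025, 0.05, -0.165, -0.105, 0.03, 0.06, -0.19, -0.12, 0.031, 0.06, -0.205, -0.131, 0.031, 0.06, -0.205, -0.131, 0.031, 0.06, -0.205, -0.131, 0.031, 0.06]
}}

```text
time: 3.05
tool_pos: [0.609, 0.1935, 0.2004]
tcp_rot: [-0.451, -3.109, -0.001]
wrist_force: [0.0, -0.1, -0.5]
width: 1.002
grip_force: 0.0
```

Run:
```python
from h import *
p=cam('wrist'); save(p,'w1.png')
for l,z in dict(tongs_grip=.041,tongs_jaw=.039,tongs=.032,cradle_mid=0).items():
    print(l,[(np.round(d['point']).tolist(),round(d['score'],2),atz(p,d['point'],z)[:2].round(4).tolist()) for d in viewer.spot_point(p,l)[:3]])
go(.61,.193,.2,-.29)
```

```text
tongs_grip [([316.0, 179.0], 0.96, [0.6046, 0.1937])]
tongs_jaw []
tongs [([320.0, 179.0], 0.8, [0.6071, 0.1971])]
cradle_mid [([321.0, 180.0], 0.96, [0.6157, 0.1959])]
go [-0.001  -0.0003  0.0005] turn 0.0024 rows>= 0.0 t 3.3 tool [0.6091 0.1936 0.2005]
```

View pics/w1.png

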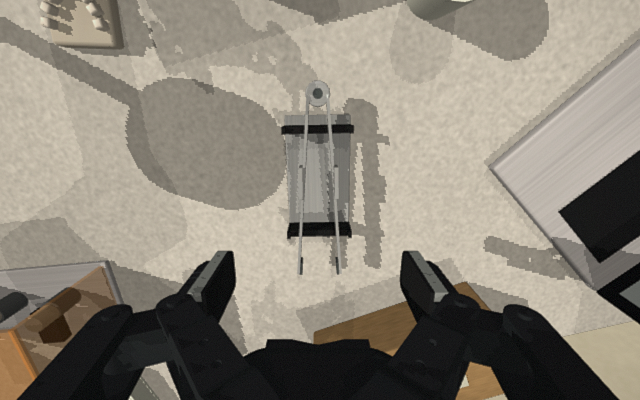

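Wrist view: hinge at (318,93), jaw tips at (301,268)/(339,267), bars at rows 129 and 230, all consistent with the tongs. The blades run down the image, away from the robot.

Run:
```python
from h import *
p=cam('wrist'); im=p['image']
cv2.imwrite('pics/w1c.png',cv2.resize(im[75:285,260:375,::-1],None,fx=5,fy=2.85,interpolation=cv2.INTER_CUBIC)) if 0 else save(p,'w1c.png',(260,75,400,285),2.8)
H=atz(p,(318,93),.041); J=atz(p,(319.5,265),.039)
print(H,J,np.linalg.norm((J-H)[:2]),'psi',np.arctan2(*(J-H)[1::-1]), 'grip',(H+(J-H)*85/190)[:2])
b1=atz(p,(317.5,129),.035);b2=atz(p,(320,229),.035);print('bars',np.linalg.norm(b2-b1),(b1+b2)/2,np.arctan2(*(b2-b1)[1::-1]))
```

```text
[0.52058392 0.22063207 0.041     ] [0.7084157 0.1668226 0.039    ] 0.1953873956145275 psi -0.279004616429663 grip [0.60461393 0.19655942]
bars 0.1145234500306049 [0.60961515 0.19519606 0.035     ] -0.2631657914056999
```

View pics/w1c.png

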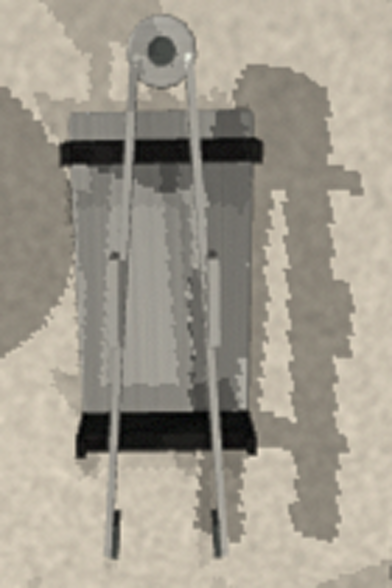

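```bash
python3 -c "
from h import *
go(.607,.1948,.019,-.275)"
```

```text
go [0.0025 0.0007 0.1814] turn -0.0127 rows>= 2.9 t 3.35 tool [0.6092 0.1934 0.2004]
```

Emit:
{"api": "step_arm", "payload": {
  "series": [0.0025, 0.0007, 0.03, -0.0127, 0.0025, 0.0007, 0.065, -0.0127, 0.0025, 0.0007, 0.09, -0.0127, 0.0025, 0.0007, 0.1, -0.0127, 0.0025, 0.0007, 0.1, -0.0127]
}}

```text
time: 3.98
tool_pos: [0.607, 0.1942, 0.0999]
tcp_rot: [-0.432, -3.111, 0.001]
wrist_force: [-0.2, 1.1, -0.1]
width: 1.002
grip_force: 0.0
```

Run:
```python
from h import *
p=cam('wrist'); save(p,'w2.png')
for l,z in dict(tongs_grip=.041,tongs_jaw=.039).items():
    print(l,[(np.round(d['point']).tolist(),round(d['score'],2),atz(p,d['point'],z)[:2].round(4).tolist()) for d in viewer.spot_point(p,l)[:3]])
go(.607,.1948,.019,-.275)
```

```text
tongs_grip []
tongs_jaw []
go [ 0.0018 -0.0003  0.0829] turn -0.001 rows>= 1.3 t 4.12 tool [0.6086 0.1945 0.102 ]
```

View pics/w2.png

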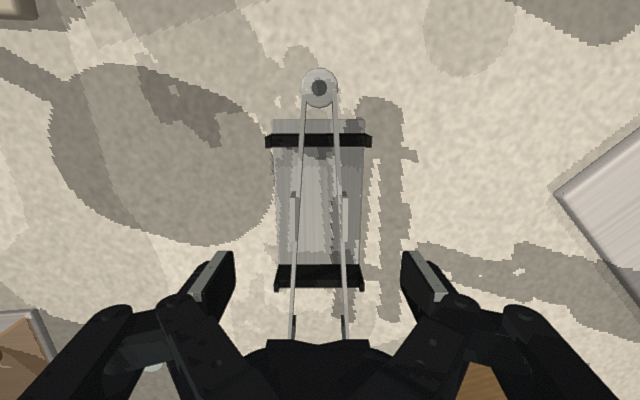

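Plates span rows 193–238 at columns 293 and 345 (centre ≈ (319,215)). The hinge is at (320,88), and the fingers straddle the tongs symmetrically.

Run:
```python
from h import *
p=cam('wrist'); s=monitor.read_state(); print(s['tool_pos'],s['tcp_rot'],s['joint_vel'].round(3))
H=atz(p,(320,88),.044); G=atz(p,(319.3,215.5),.050); L=[atz(p,(293.5,r),.05) for r in(193,238)]
print(H,G,np.linalg.norm(G-H),'psi',np.arctan2(*(G-H)[1::-1]),np.linalg.norm(L[1]-L[0]),np.linalg.norm(atz(p,(293.5,215),.05)-atz(p,(345,215),.05)))
g=np.array([*(.5*(G[:2]+H[:2]+85e-3*np.array([np.cos(.275),-np.sin(.275)])))]);print(g)
go(g[0],g[1],.019,-.277)
```

```text
[0.6085898  0.19449013 0.10199115] [4.31884087e-01 3.10912192e+00 1.75995783e-03] [ 0.    -0.001  0.002  0.    -0.    -0.   ]
[0.52244942 0.22093052 0.044     ] [0.60660833 0.19661953 0.05      ] 0.08780516290704939 psi -0.2812148622411858 0.035256514237452755 0.03772414078141383
[0.60543194 0.19723428]
go [0.004  0.0017 0.083 ] turn 0.001 rows>= 1.3 t 4.17 tool [0.6086 0.1945 0.102 ]
```

Emit:
{"api": "step_arm", "payload": {
  "series": [0.003, 0.0015, 0.02, 0, 0.003, 0.0015, 0.05, 0, 0.003, 0.0015, 0.07, 0, 0.003, 0.0015, 0.08, 0, 0.003, 0.0015, 0.083, 0, 0.003, 0.0015, 0.083, 0]
}}

```text
time: 4.92
tool_pos: [0.6055, 0.1966, 0.0178]
tcp_rot: [0.432, 3.111, 0.001]
wrist_force: [-0.4, 1.3, 1.1]
width: 0.999
grip_force: 0.0
```

Run:
```python
from h import *
s=monitor.read_state(); print(s['wrist_force'])
go(.6054,.197,.019,-.277)
```

```text
[-0.35603041  1.25057839  1.12190469]
go [ 0.0002  0.0004 -0.0012] turn 0.0009 rows>= 0.0 t 4.92 tool [0.6055 0.1966 0.0178]
```

Emit:
{"api": "step_arm", "payload": {
  "series": [0, 0, 0, 0, 0, 0, 0, 0, 0, 0, 0, 0, 0, 0, 0, 0, 0, 0, 0, 0, 0, 0, 0, 0, 0, 0, 0, 0, 0, 0, 0, 0],
  "gripper": 0.46,
  "newtons": 25
}}

```text
time: 5.92
tool_pos: [0.6057, 0.1966, 0.0183]
tcp_rot: [0.432, 3.11, 0.001]
wrist_force: [-2.0, -0.3, 5.7]
width: 0.464
grip_force: 5.6
```

Emit:
{"api": "step_arm", "payload": {
  "series": [0, 0, -0.01, 0, 0, 0, -0.03, 0, 0, 0, -0.06, 0, 0, 0, -0.1, 0, 0, 0, -0.14, 0, 0, 0, -0.18, 0, 0, 0, -0.2, 0, 0, 0, -0.2, 0]
}}

```text
time: 6.92
tool_pos: [0.606, 0.1968, 0.2197]
tcp_rot: [0.432, 3.108, 0.003]
wrist_force: [-0.2, 0.1, -1.0]
width: 0.461
grip_force: 4.2
```

Run:
```python
from h import *
s=monitor.read_state(); print(s['wrist_force'],s['width'],s['grip_force'])
go(.61,-.24,.34,-.115)
```

```text
[-0.24303419  0.07667905 -1.01835183] 0.46110986939073717 4.245020896196365
go [-0.1233 -0.4189 -0.1208] turn -0.1611 rows>= 7.2 t 6.92 tool [0.606  0.1968 0.2197]
```

Emit:
{"api": "step_arm", "payload": {
  "series": [0, -0.01, -0.01, 0, -0.01, -0.04, -0.03, -0.02, -0.025, -0.085, -0.05, -0.04, -0.04, -0.135, -0.07, -0.06, -0.055, -0.185, -0.09, -0.08, -0.07, -0.235, -0.11, -0.1, -0.085, -0.285, -0.12, -0.12, -0.1, -0.33, -0.12, -0.14]
}}

```text
time: 7.92
tool_pos: [0.6104, -0.1507, 0.3368]
tcp_rot: [-0.214, -3.133, 0.0]
wrist_force: [0.1, -0.4, -1.0]
width: 0.462
grip_force: 4.2
```

Emit:
{"api": "step_arm", "payload": {
  "series": [-0.01, -0.04, 0, -0.01, -0.02, -0.07, 0, -0.021, -0.023, -0.085, 0, -0.021, -0.023, -0.089, 0, -0.021, -0.023, -0.089, 0, -0.021]
}}

```text
time: 8.55
tool_pos: [0.6216, -0.2389, 0.3368]
tcp_rot: [-0.18, -3.135, -0.001]
wrist_force: [-0.1, 0.2, -0.1]
width: 0.462
grip_force: 4.3
```

Run:
```python
from h import *
p=cam('wrist'); save(p,'w3.png')
for l,z in dict(tongs_grip=.34,tongs_jaw=.34,station=0,die_mid=.059,die=.04,blank=.04).items():
    print(l,[(np.round(d['point']).tolist(),round(d['score'],2),atz(p,d['point'],z)[:2].round(4).tolist()) for d in viewer.spot_point(p,l)[:3]])
go(.61,-.24,.34,-.115)
```

```text
tongs_grip [([453.0, 196.0], 0.43, [0.596, -0.1657])]
tongs_jaw []
station [([335.0, 154.0], 0.7, [0.619, -0.2078])]
die_mid []
die []
blank [([580.0, 122.0], 0.53, [0.6089, 0.1595])]
go [ 0.0118 -0.0024 -0.0025] turn 0.0009 rows>= 0.2 t 8.9 tool [ 0.622  -0.2389  0.3375]
```

View pics/w3.png

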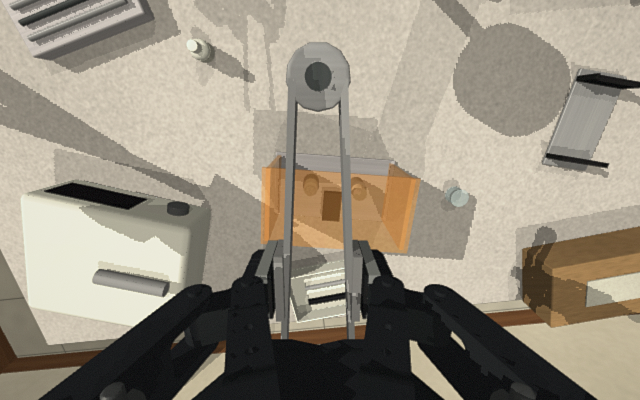

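The tongs are held straight in the view. The station's front edge is at row ~155, the tooth at about (310,184) and the blank at about (354,190). I'll crop for exact pixels.

Run:
```python
from h import *
p=cam('wrist'); save(p,'w3c.png',(255,145,425,260),4.7)
np.save('w3.npy',dict(TT=p['TT'],intrinsics=p['intrinsics']),allow_pickle=True)
```

```text
(no output)
```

View pics/w3c.png

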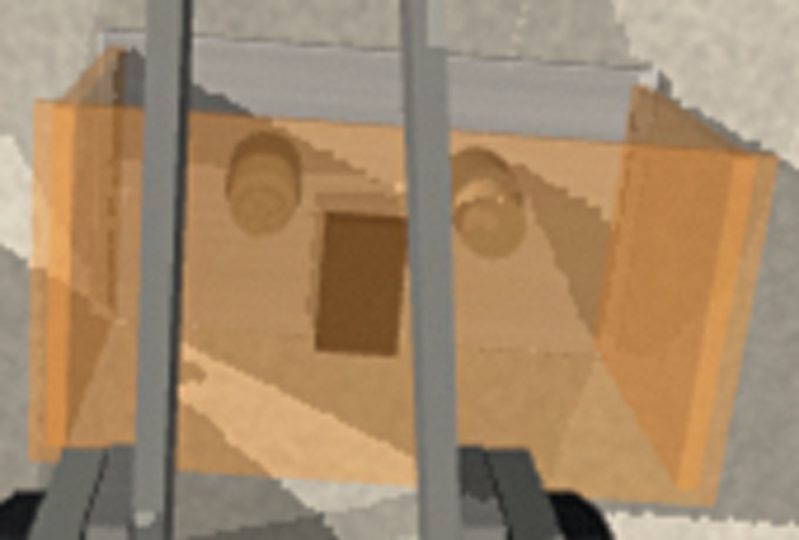

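The left object has a small ring (~17 mm) offset above its base ring, so it's the tooth. The right object has a wide top, so it's the blank. This agrees with the scene crop. Next I'll fit the station pose.

Run:
```python
from h import *
from scipy.optimize import least_squares
p=np.load('w3.npy',allow_pickle=True).item()
f=lambda u:(u[0]/4.7+255-.4,u[1]/4.7+145-.4)
obs=[((0,-.1,.008),(103,35)),((0,.1,.008),(656,70)),(('r',-1),(35,100)),(('r',1),(776,153)),(('b',-1),(30,460)),(('b',1),(714,506))]
def W(v,q): c,s=np.cos(v[2]),np.sin(v[2]); return [v[0]+c*q[0]-s*q[1],v[1]+s*q[0]+c*q[1],q[2]]
def pts(v):
    for q,u in obs:
        if q[0]=='r': q=(.0025,q[1]*v[3],.13)
        if q[0]=='b': q=(.1075,q[1]*v[3],.13)
        yield q,u
r=least_squares(lambda v:np.concatenate([px(p,W(v,q))-f(u) for q,u in pts(v)]),[.62,-.216,-.115,.095])
v=r.x; print(v.round(4),r.fun.round(2))
for y in(-.038,.038): print('stand',np.round(W(v,(.045,y,.04)),4))
for u,z in[((263,165),.03),((262,208),.078),((491,222),.064)]: print('obs',atz(p,f(u),z).round(4))
print('tooth top pred crop px',(px(p,W(v,(.045,-.038,.078)))-[255,145])*4.7,'stand front edge',(px(p,W(v,(.032,-.038,.04)))-[255,145])*4.7)
# jaws/tongs tilt: hinge pixel -> tongs height & symmetric
s=monitor.read_state(); M=R.from_rotvec(s['tcp_rot']).as_matrix()
for dz in(-.015,-.0227,-.03):
  print(dz,px(p,s['tool_pos']+M@[.085,0,dz]), 'hinge obs (318,75)')
```

```text
[ 0.6211 -0.2082 -0.186   0.0996] [-1.09 -1.03  1.07 -0.01 -0.07  0.64  0.23  0.33  0.06  0.24 -0.21 -0.31]
stand [ 0.6583 -0.2539  0.04  ]
stand [ 0.6723 -0.1792  0.04  ]
obs [ 0.6525 -0.2536  0.03  ]
obs [ 0.6548 -0.2531  0.078 ]
obs [ 0.6718 -0.1807  0.064 ]
tooth top pred crop px [258.96725463 217.07347783] stand front edge [264.07104416 149.37869687]
-0.015 [316.95565027  88.39214676] hinge obs (318,75)
-0.0227 [316.93990736  86.97842021] hinge obs (318,75)
-0.03 [316.92295611  85.45618383] hinge obs (318,75)
```

```bash
python3 -c "
from h import *
go(.4675,-.219,.25,-.18)
go(.4675,-.219,.0315,-.18)"
```

```text
go [0.1558 0.0024 0.0874] turn 0.0656 rows>= 2.9 t 8.95 tool [ 0.622  -0.2391  0.3375]
go [0.1558 0.0024 0.3059] turn 0.0656 rows>= 5.5 t 8.95 tool [ 0.622  -0.2391  0.3375]
```

Emit:
{"api": "step_arm", "payload": {
  "series": [0.02, 0, 0, 0.01, 0.06, 0.001, 0, 0.03, 0.105, 0.002, 0.02, 0.05, 0.14, 0.002, 0.05, 0.0656, 0.156, 0.002, 0.09, 0.0656, 0.156, 0.002, 0.14, 0.0656, 0.156, 0.002, 0.19, 0.0656, 0.156, 0.002, 0.23, 0.0656]
}}

```text
time: 9.95
tool_pos: [0.4665, -0.2193, 0.1056]
tcp_rot: [-0.283, -3.128, -0.0]
wrist_force: [0.4, -0.9, -0.6]
width: 0.462
grip_force: 4.2
```

Emit:
{"api": "step_arm", "payload": {
  "series": [0, 0, 0.035, 0, 0, 0, 0.06, 0, 0, 0, 0.073, 0, 0, 0, 0.076, 0, 0, 0, 0.076, 0, 0, 0, 0.076, 0]
}}

```text
time: 10.7
tool_pos: [0.4682, -0.2203, 0.0325]
tcp_rot: [0.283, 3.127, -0.001]
wrist_force: [-0.5, 0.4, -1.1]
width: 0.46
grip_force: 4.3
```

Run:
```python
from h import *
s=monitor.read_state();M=R.from_rotvec(s['tcp_rot']).as_matrix(); J=s['tool_pos']+M@[-.102,0,-.0207]; print('jaw exp',J.round(4))
for n in('scene','top'):
  p=cam(n); print(n,px(p,J).round(1))
  for l in('tongs_jaw','tongs_grip','die_mid'): print(l,[(np.round(d['point'],1).tolist(),round(d['score'],2)) for d in viewer.spot_point(p,l)[:2]])
  if n=='scene': save(p,'s2.png',(150,220,300,340),5)
  print('die px',px(p,[.6565,-.2535,.059]).round(1))
go(.4675,-.219,.0315,-.18)
```

```text
jaw exp [ 0.5685 -0.2386  0.0535]
scene [217.5 265.1]
tongs_jaw []
tongs_grip [([227.6, 234.2], 0.81), ([235.5, 297.9], 0.73)]
die_mid [([205.1, 297.0], 0.54)]
die px [207.  295.4]
top [402.1 161.5]
tongs_jaw []
tongs_grip []
die_mid [([392.0, 149.5], 0.63)]
die px [406.1 133.2]
go [-0.0002  0.0008 -0.0001] turn -0.0007 rows>= 0.0 t 11.1 tool [ 0.4672 -0.2198  0.0314]
```

View pics/s2.png

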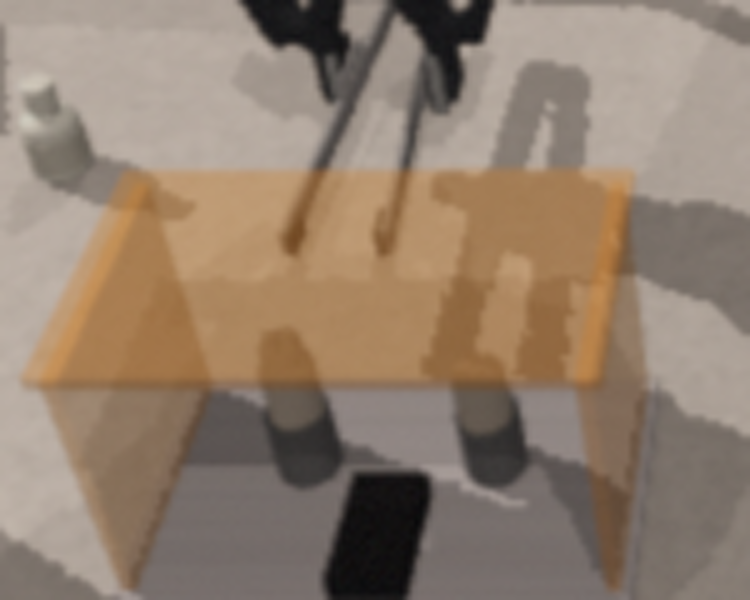

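Jaw tips are at crop (292,242)/(384,242), so their midpoint in the full image is ≈ (217.6,268), very near the expected jaw. I'll check the tooth base against the model in the scene image (crop column 301 at the stand/base boundary).

Run:
```python
from h import *
p=cam('scene'); f=lambda X:((px(p,X)-[150,220])*5).round(0)
s=monitor.read_state();M=R.from_rotvec(s['tcp_rot']).as_matrix()
for dx in(-.110,-.113,-.105): print('tips',dx,[f(s['tool_pos']+M@[dx,y,-.0207]) for y in(-.019,.019)])
for D in((.6565,-.2535),(.658,-.254),(.6545,-.2532),(.658,-.257)):
  a=p['TT'][:2,3]-D;a/=np.linalg.norm(a)
  print(D,'axis z.04',f([*D,.04]),'near edge z.04',f([*(D+.011*a),.04]),'stand foot edge',f([*(D+.013*a),.008]),'top',f([*D,.078]))
B=np.array([.6703,-.1788]);a=p['TT'][:2,3]-B;a/=np.linalg.norm(a);print('blank foot',f([*(B+.013*a),.008]))
```

```text
tips -0.11 [array([291., 240.]), array([379., 239.])]
tips -0.113 [array([289., 245.]), array([377., 244.])]
tips -0.105 [array([294., 232.]), array([381., 231.])]
(0.6565, -0.2535) axis z.04 [294. 409.] near edge z.04 [300. 429.] stand foot edge [316. 485.] top [275. 344.]
(0.658, -0.254) axis z.04 [292. 412.] near edge z.04 [298. 432.] stand foot edge [314. 489.] top [274. 347.]
(0.6545, -0.2532) axis z.04 [295. 405.] near edge z.04 [301. 425.] stand foot edge [317. 481.] top [277. 340.]
(0.658, -0.257) axis z.04 [285. 414.] near edge z.04 [290. 434.] stand foot edge [307. 490.] top [266. 348.]
blank foot [500. 486.]
```

Everything agrees to within about 2 mm, so I'm going straight in. My picture views are used up, so from here I check numerically.

```bash
python3 -c "
from h import *
p=cam('scene'); np.save('a.npy',p['image']); go(.4675,-.219,.0315,-.18)"
```

```text
go [-0.0002  0.0008 -0.0002] turn -0.0007 rows>= 0.0 t 11.2 tool [ 0.4671 -0.2198  0.0313]
```

Emit:
{"api": "step_arm", "payload": {
  "series": [-0.008, 0, 0, 0, -0.02, 0, 0, 0, -0.035, 0, 0, 0, -0.048, 0, 0, 0, -0.058, 0, 0, 0, -0.064, 0, 0, 0, -0.065, 0, 0, 0, -0.065, 0, 0, 0]
}}

```text
time: 12.2
tool_pos: [0.5307, -0.2313, 0.0311]
tcp_rot: [-0.283, -3.128, -0.0]
wrist_force: [-1.0, 0.4, -0.8]
width: 0.458
grip_force: 4.2
```

Run:
```python
from h import *
s=monitor.read_state();M=R.from_rotvec(s['tcp_rot']).as_matrix();print(s['wrist_force'],s['width'],s['grip_force'])
p=cam('scene'); a=np.load('a.npy').astype(int); b=p['image'].astype(int)
f=lambda X:px(p,X).round(1)
d=np.abs(b-a).sum(2)
for dx in(-.113,-.105,-.095):
  print(dx,[f(s['tool_pos']+M@[dx,y,-.0207]) for y in(-.019,-.0165,.0165,.019)])
for r in range(276,302,2): print(r,' '.join('%3d'%v for v in d[r,190:236]))
go(.6565-.102*np.cos(.18),-.2535+.102*np.sin(.18),.0315,-.18)
```

```text
[-0.96333708  0.43151397 -0.77952318] 0.45831774220312255 4.248300343751907
-0.113 [array([199.7, 292.2]), array([201. , 292.2]), array([217.4, 292.1]), array([218.6, 292.1])]
-0.105 [array([200.8, 289.2]), array([202. , 289.2]), array([218.3, 289. ]), array([219.5, 289. ])]
-0.095 [array([202.1, 285.4]), array([203.3, 285.4]), array([219.4, 285.3]), array([220.6, 285.3])]
276  21  20  18  21  21  19  17  22  10   4  10  13  12   7  51 100 129 114  27   3   2   6   2   2   0   1  15  19  19  20  21  14  17  67 130 110  31   2   4  32  56  75  86  85  82  79
278  18  20  17  20  20  22  19  19  22  23  22  18   8  47 101 130 121  46   9   4   2   0   2   1   4  12  21  18  20  20  17   6  30  84 122  62  15   1   6  50  83  88  89  90  88  79
280  19  23  19  20  18  19  20  20  19  20  16  15  53 103 125 121  64  18   3   2   4   0   2   0  13  19  21  21  21  17  18  12  51 103 101  32   5   4   2   2   5  15  25  58  74  64
282  19  19  20  20  22  20  18  19  19  17   3  42  95 122 122  63  13   1   1   1   0   0   2   9  17  20  21  17  21  21  10  26  82 113  64  14   0   3   0 
[... 1111 characters left out ...]
   3   1   1   1   1   3   2   0   9  14  19
296   2   3   2   4   0   3   2   0   0   4   1   5   4   1   2   1   1   3   1   0   1   5   2   3   2   5   0   3   2   3   2   1   1   0   2   0   0   6  36  58  65  66  62  68  80  88
298   3   1   1   4   4   2   1   1   1   2   0   1   3   6   1   1   1   1   3   3   2   0   4   2   1   1   2   2   1   3   1   1   0   1   1   6  13  67 127 132 134 135 139 135 136 124
300   4   2   6   7   2   5   2   2   2   0   6   3   2   3   0   1   2   2   3   4   1   2   0   2   2   1   0   2   0   2   2   3   1   0   1   6  84 141 151 151 147 150 149 148 150 133
go [-0.0258  0.0007 -0.0004] turn -0.0008 rows>= 0.4 t 12.25 tool [ 0.5306 -0.2313  0.0311]
```

Emit:
{"api": "step_arm", "payload": {
  "series": [-0.004, 0, 0, 0, -0.01, 0, 0, 0, -0.016, 0, 0, 0, -0.021, 0, 0, 0, -0.025, 0, 0, 0, -0.026, 0, 0, 0, -0.026, 0, 0, 0]
}}

```text
time: 13.12
tool_pos: [0.5566, -0.2361, 0.0312]
tcp_rot: [-0.283, -3.128, -0.0]
wrist_force: [0.4, 0.4, -0.4]
width: 0.458
grip_force: 4.2
```

Run:
```python
from h import *
s=monitor.read_state();M=R.from_rotvec(s['tcp_rot']).as_matrix();print(s['wrist_force'],s['width'],s['grip_force'],s['tool_pos'])
p=cam('scene'); a=np.load('a.npy').astype(int); b=p['image'].astype(int); np.save('b.npy',p['image'])
f=lambda X:px(p,X).round(1)
d=np.abs(b-a).sum(2)
for dx in(-.110,-.102,): print(dx,[f(s['tool_pos']+M@[dx,y,-.0207]) for y in(-.0165,.0165)])
print('base axis z.052',f([.6565,-.2535,.052]))
for r in range(284,310,2): print(r,' '.join('%3d'%v for v in d[r,190:230]),'|',' '.join('%3d'%v for v in b[r,190:230].sum(1)))
print([(np.round(x['point'],1).tolist(),round(x['score'],2)) for x in viewer.spot_point(p,'die_mid')[:2]])
```

```text
[ 0.41168514  0.3705686  -0.42727634] 0.45767703560446926 4.247718527913094 [ 0.5566076  -0.2360641   0.03118604]
-0.11 [array([197.7, 301.4]), array([214.6, 301.2])]
-0.102 [array([198.8, 298.2]), array([215.5, 298. ])]
base axis z.052 [207.7 297.8]
284   3   2   0  14  20  20  20  18  18  16  12  50 101 128 121  56   1   5   0   1   0   3   3  14  16  19  20  24  19   3  35  97 135  58  13   3   4   2  51  86 | 420 418 418 418 418 417 416 417 418 418 391 353 302 275 282 346 400 402 400 400 401 404 404 416 419 418 417 418 415 395 362 304 265 343 388 398 405 401 354 319
286   2   1   8  17  21  18  18  18  19  34  82 106  93  54  35  12   0   1   0   3   1   0  13  17  17  23  21  15  14  23  62 120 116  33   4   2   1   8  55  89 | 415 424 424 424 421 420 420 421 423 372 323 292 281 298 303 317 330 327 331 356 388 404 417 423 424 424 419 418 415 378 337 279 285 370 399 401 401 394 348 318
288   2  15  17  20  19  20  17   8  10  75 118 105  45   5   5   1   1   1   0   4   1   9  18  20  18  21  19  18   7  31  88 122  72  19   3   3   3   2  20  61 | 404 421 421 419 417 422 421 412
[... 2713 characters left out ...]
399 391 311 257 252 250
306   4   3   2   2   2   3   9  13   8   2   5   1   2   1   5   1   2   4   1   0   8   0   2   2   3   2   1   5   5   2   4   2   1   1  10  61 127 150 154 155 | 256 255 259 258 258 258 250 247 253 255 255 256 253 202 155 155 173 176 179 168 158 149 144 141 138 136 150 264 372 404 406 411 408 408 401 347 281 260 256 254
308   0   3   2   1   1   0   0   3   2   0   0   2   0   3   1   5   2   6   3   3   1   5   3   1   2   4   4   3   3   1   3   3   6   3   7  92 145 155 153 151 | 257 255 257 256 256 257 257 258 259 257 259 257 253 228 177 146 149 146 149 149 149 150 148 140 141 132 130 161 272 317 375 400 397 400 399 320 264 256 256 257
[([204.6, 295.6], 0.59)]
```

The tooth hasn't moved. It sits between the jaws, about 1 mm toward +y of centre, so I'll nudge over and close.

Emit:
{"api": "step_arm", "payload": {
  "series": [0, 0.001, 0, 0, 0, 0.001, 0, 0, 0, 0.001, 0, 0],
  "gripper": 0.42
}}

```text
time: 13.6
tool_pos: [0.5568, -0.2351, 0.0313]
tcp_rot: [0.283, 3.129, -0.0]
wrist_force: [-0.6, -0.1, -1.0]
width: 0.423
grip_force: 6.8
```

Emit:
{"api": "step_arm", "payload": {
  "series": [0, 0, 0, 0, 0, 0, 0, 0, 0, 0, 0, 0, 0, 0, 0, 0, 0, 0, 0, 0, 0, 0, 0, 0],
  "gripper": 0.25,
  "newtons": 27
}}

```text
time: 14.35
tool_pos: [0.5568, -0.2351, 0.0313]
tcp_rot: [-0.283, -3.129, -0.0]
wrist_force: [-0.0, 0.4, -1.3]
width: 0.392
grip_force: 27.3
```

Run:
```python
from h import *
s=monitor.read_state();print(s['wrist_force'],s['width'],s['grip_force'],s['tool_pos'])
p=cam('scene'); b=p['image'].astype(int); np.save('c.npy',p['image'])
a=np.load('a.npy').astype(int); d=np.abs(b-a).sum(2)
for r in range(286,308,2): print(r,' '.join('%3d'%v for v in d[r,194:224]),'|',' '.join('%3d'%v for v in b[r,194:224].sum(1)))
```

```text
[-0.01536775  0.40685741 -1.30497091] 0.39205094924256606 27.328850626945496 [ 0.55683411 -0.23511839  0.03126212]
286  19  18  19  18  20  19  16  20  24   2  17  27  23  20   9   3   2   3   0   1  11  20  18  22  69 128 128  32   3   3 | 419 420 421 421 424 425 421 418 398 350 321 302 307 308 322 356 391 401 404 407 418 421 416 381 332 273 271 367 398 400
288  20  20  17  10  14  15  10   6   4   2   1   1   3   3   0   2   2   4   2  14  18  17   6  40  96 125  64  16   3   2 | 418 422 421 414 418 418 412 394 348 321 311 304 312 314 307 307 352 393 412 421 424 418 394 361 305 275 340 389 402 398
290  18  18   6   0   3   2   1  16   8   6   2   2   3   2   0   0   4   1  23   3  18   7  29  79 117  97  22   1   1   1 | 420 422 409 402 399 399 395 354 323 317 320 312 314 316 311 304 308 326 359 401 417 411 376 327 287 304 379 401 401 401
292   4   2   3   0   3   3  42  71  31   3   1   1   3   2   0   7   2   4   3   2   6  37  84 114 121  56   8   1   0   0 | 412 405 402 402 400 396 356 309 302 314 317 318 314 311 308 300 304 306 323 374 395 364 320 288 281 344 395 404 402 398
2
[... 1020 characters left out ...]
24  40   7   4   3   5   2   3   2  10  75  98   8  36  48  21   4   2   2   1   3   5 | 259 256 260 253 229 182 128 101 109 175 246 267 273 276 274 274 265 251 179 138 195 211 244 362 402 407 407 405 403 404
304   3   1   2   4  12  33  96 133  55   4   2   0   2   1   1   1   6  19   8  27  25  66  23   2   3   1   3   2   1   2 | 250 254 252 251 244 222 161 123 166 169 204 253 268 272 272 269 265 252 198 142 167 202 222 351 397 401 399 401 400 399
306   0   4   1   2   6   2  12  13   6   0   5   4  10   7   5   3   2   6   0   4   8   3   3   2   1   0   4   2   0   2 | 260 257 260 258 255 255 248 244 245 201 155 150 161 173 175 171 164 155 146 139 133 137 148 267 376 406 406 407 409 407
```

The width stopped at 0.392, and 0.393 is what 22 mm predicts, so the base is gripped. I'll lift a little and then withdraw.

Emit:
{"api": "step_arm", "payload": {
  "series": [0, 0, -0.002, 0, 0, 0, -0.006, 0, 0, 0, -0.011, 0, 0, 0, -0.015, 0, 0, 0, -0.015, 0]
}}

```text
time: 15.02
tool_pos: [0.5574, -0.2354, 0.047]
tcp_rot: [0.283, 3.128, -0.001]
wrist_force: [-0.5, -0.1, -1.2]
width: 0.395
grip_force: 27.3
```

Run:
```python
from h import *
s=monitor.read_state();print(s['wrist_force'],s['width'],s['grip_force'],s['tool_pos'])
p=cam('scene'); b=p['image'].astype(int)
c=np.load('c.npy').astype(int)
for r in range(276,308,3): print(r,' '.join('%3d'%v for v in c[r,194:224].sum(1)),'|',' '.join('%3d'%v for v in b[r,194:224].sum(1)))
```

```text
[-0.53999644 -0.12702392 -1.19831143] 0.3947825560291541 27.301038801670074 [ 0.55735081 -0.23535192  0.04700362]
276 422 430 433 435 430 429 427 430 434 424 423 421 410 371 310 275 285 359 405 417 418 413 404 405 415 414 375 311 258 308 | 420 430 436 433 429 425 429 427 424 382 327 285 276 310 401 423 421 420 422 424 418 405 397 372 322 264 283 374 413 424
279 422 424 424 424 421 425 426 427 422 419 421 396 355 301 276 290 376 415 423 420 412 403 412 419 413 381 326 269 289 385 | 422 425 424 421 419 424 425 411 374 323 288 281 339 400 420 420 418 422 419 411 401 400 371 333 273 270 371 413 414 406
282 415 414 415 416 417 419 420 418 417 416 394 352 301 277 310 385 415 421 421 413 409 417 422 418 389 345 281 270 371 410 | 415 415 417 415 415 417 374 335 318 309 309 313 310 315 359 407 420 421 415 410 413 388 346 290 260 345 402 412 403 399
285 417 418 421 420 423 424 424 421 416 380 345 309 284 293 349 388 398 398 402 401 415 420 416 390 351 287 255 343 389 401 | 418 420 420 421 414 370 326 315 316 314 315 316 314 304 300 312 353 387 398 408 371 323 286 280 342 399 415 408 400 412
28
[... 1019 characters left out ...]
16 226 261 274 276 271 275 272 264 231 162 160 200 196 203 310 382 403 405 403 405 405 | 255 254 256 248 220 208 271 362 386 324 246 237 231 227 218 198 172 140 134 153 161 233 361 400 405 404 404 405 403 404
303 255 253 256 254 240 197 137 106 131 166 236 265 274 275 274 271 269 257 200 150 191 213 262 363 397 402 401 401 403 400 | 252 252 252 252 253 255 257 250 219 165 143 139 142 142 141 144 141 141 142 141 142 146 248 365 400 400 400 401 400 398
306 260 257 260 258 255 255 248 244 245 201 155 150 161 173 175 171 164 155 146 139 133 137 148 267 376 406 406 407 409 407 | 255 257 258 258 256 255 258 258 256 200 155 143 145 139 143 141 143 142 140 141 140 127 145 268 375 405 406 408 408 406
```

Emit:
{"api": "step_arm", "payload": {
  "series": [0.005, 0, 0, 0, 0.015, 0, 0, 0, 0.03, 0, 0, 0, 0.05, 0, 0, 0, 0.07, 0, 0, 0, 0.09, 0, 0, 0, 0.11, 0, 0, 0, 0.125, 0, 0, 0]
}}

```text
time: 16.08
tool_pos: [0.432, -0.2121, 0.046]
tcp_rot: [-0.284, -3.128, -0.0]
wrist_force: [-0.5, -0.9, 0.1]
width: 0.394
grip_force: 27.3
```

Emit:
{"api": "step_arm", "payload": {
  "series": [0.012, 0, 0, 0, 0.02, 0, -0.01, 0, 0.025, 0, -0.03, 0, 0.025, 0, -0.06, 0, 0.025, 0, -0.09, 0, 0.025, 0, -0.12, 0, 0.025, 0, -0.145, 0, 0.025, 0, -0.16, 0]
}}

```text
time: 17.08
tool_pos: [0.4102, -0.2086, 0.2086]
tcp_rot: [0.283, 3.126, -0.002]
wrist_force: [0.0, 0.1, -0.7]
width: 0.391
grip_force: 27.3
```

Emit:
{"api": "step_arm", "payload": {
  "series": [0, 0, -0.007, 0, 0, 0, -0.01, 0, 0, 0, -0.01, 0, 0, 0, -0.01, 0, 0, 0, -0.01, 0]
}}

```text
time: 17.7
tool_pos: [0.4089, -0.208, 0.2156]
tcp_rot: [-0.283, -3.128, -0.001]
wrist_force: [-0.7, -0.1, -1.1]
width: 0.389
grip_force: 27.3
```

Run:
```python
from h import *
s=monitor.read_state();M=R.from_rotvec(s['tcp_rot']).as_matrix();print(s['wrist_force'],s['width'],s['grip_force'],s['tool_pos'],s['time'])
J=s['tool_pos']+M@[-.102,0,-.0207]
for n in('scene','top'):
  p=cam(n); print(n,J,px(p,J),px(p,J+[0,0,.007]))
  for l in('die_mid','die','blank'): print(l,[(np.round(x['point'],1).tolist(),round(x['score'],2)) for x in viewer.spot_point(p,l)[:3]],[(np.round(x['extent'],1).tolist(),round(x['score'],2)) for x in viewer.boxes_of(p,l)[:3]])
  if n=='scene':
    c,r=px(p,J).astype(int)
    for k in range(r-16,r+16,2): print(k,' '.join('%3d'%v for v in p['image'][k,c-14:c+16].astype(int).sum(1)))
    a=np.load('a.npy').astype(int); d=np.abs(p['image'].astype(int)-a).sum(2); print('blank area diff',d[292:320,236:256].mean(), 'shield edge diff', d[295:340,160:170].mean(), d[300:340,274:284].mean())
```

```text
[-0.74113067 -0.08657951 -1.13903696] 0.3894399405568368 27.301586866378784 [ 0.40894297 -0.20798208  0.21558239] 17.7
scene [ 0.50930687 -0.2263248   0.23615234] [209.22537953 178.25311937] [208.5672279  175.25648296]
die_mid [([206.6, 176.2], 0.59), ([221.4, 157.6], 0.53)] [([208.9, 176.6, 11.0, 18.3], 0.45), ([217.6, 161.2, 42.4, 49.7], 0.23)]
die [([210.8, 182.0], 0.47)] [([209.6, 175.2, 5.5, 24.7], 0.49)]
blank [([247.6, 300.9], 0.57)] [([335.6, 315.3, 15.5, 22.8], 0.69), ([247.2, 304.1, 13.5, 9.0], 0.46)]
162 436 431 433 434 433 436 431 428 430 430 430 429 431 421 377 294 221 194 188 173 252 386 430 433 433 430 378 290 213 170
164 435 432 435 433 431 431 430 431 434 431 432 430 425 416 357 257 204 215 316 373 418 433 434 433 435 425 390 281 158 161
166 427 424 421 423 419 421 424 424 427 435 419 375 374 419 382 342 296 335 405 426 429 430 430 429 423 395 308 196 138 186
168 352 353 337 325 327 327 337 356 380 381 353 333 357 368 337 296 272 305 328 334 336 336 330 335 359 307 201 136 170 214
170 437 438 440 438 433 432 444 471 468 388 310 288 293 291 284 267 274 398 455 482 492
[... 934 characters left out ...]
57 257 282 293 296 295 333 346 294 219 178 170 157 142 138 129 146 256 349 375 372 343 293 256
188 239 306 285 256 252 252 255 254 252 251 251 253 257 255 229 174 142 140 140 135 140 137 135 193 333 375 378 368 311 270
190 158 185 186 185 183 202 211 211 211 215 239 248 259 257 249 197 152 140 139 138 136 139 129 145 245 286 302 342 327 284
192  73  55  55  46  46  52  40  47  51  62 136 228 277 264 250 212 164 143 142 144 140 135 138 146 199 241 249 255 255 256
blank area diff 15.030357142857143 shield edge diff 22.58222222222222 17.8025
top [ 0.50930687 -0.2263248   0.23615234] [408.32623126 167.72408165] [408.74345347 167.16696746]
die_mid [] []
die [] []
blank [([389.9, 146.7], 0.45)] []
```

The tooth is held at the jaws: base at scene (209,180), tooth above it. Its underside is about 0.22 m up, and it sits about 0.11 m in front of the shield. The blank is still on its stand.

```bash
python3 -c "
from h import *
print(job.finish_job())"
```

```text
the job is handed in; nothing more can be done
None
```

The job is handed in: the tongs hold the plaster tooth upright, its underside about 22 cm above the bench and about 11 cm in front of the shield. It took about 18 s of the 64 s. I had no picture views left for the final pose, so I confirmed that from pixel values and the detection networks, which still placed the blank on its stand.

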